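# Let the stone balance slab down off its wedges

### The job

The stone balance slab has new rubber feet but its front is still propped on two wooden wedges. Work the wedges backward out from under it in small tugs, going from one to the other so that the slab sinks gently and level from side to side (its two front corners never more than 12 mm apart in height) until it stands on all three feet without having shifted from its place; lay both wedges side by side on the floor of the steel tray, and leave everything else undisturbed.

Things in the scene. Friction and masses are not known exactly. Their poses are not given: they have to be found in the camera images.
- slab: Pale stone slab 240 (x) x 340 (y) x 25 mm, 5.5 kg +-15 %, on three black rubber feet 14 mm high, 32 mm across: when down, its underside is 14 mm and top 39 mm over the bench. Origin: slab's centre at the level of the soles. x from the front edge (x = -120 mm, nearest the robot) to the rear, y left, z out of its top. At the start it is pitched up 0.062 rad at the front, on the rear foot and two wedges.
- slab_front (a point): Middle of the slab's front lower edge (slab frame -120, 0, 14 mm). 28 mm over the bench at the start, 14 when the slab is down. The edge over each wedge is as high as the wedge is thick there: it sinks by slope x pull, until the front foot on that side stands; then the wedge is loose with its last 36 mm (long) or 29 mm (short) still under the slab.
- foot_left (a point): Centre of the sole of the front left rubber foot (slab frame -85, 148, 0 mm): height 0 when it stands on the bench.
- foot_right (a point): Centre of the sole of the front right rubber foot (slab frame -85, -148, 0 mm).
- wedge_long_center (a point): Longer, narrower wooden wedge: 180 mm long, 38 wide, upright sides, flat sole, 6 mm thick at the thin end, 45.6 at the thick end (slope 0.22), 130 g. Point: mid-length, mid-width, 12.9 mm over the sole. x points to the thin end, z up. Under the slab's front edge near slab y = 95 or -95 mm (either side): thin end 100 mm in behind the edge, 80 mm sticking out towards the robot, within 0.08 rad of square.
- wedge_short_center (a point): Shorter, wider, steeper wooden wedge, on the other side: 155 mm long, 46 wide, 6 mm thick at the thin end, 48.6 at the thick end (slope 0.275), 130 g. Point: mid-length, mid-width, 13.7 mm over the sole; axes as the long one. Thin end 80 mm in behind the edge, 75 mm sticking out. Either wedge takes roughly 5 to 20 N to pull back and holds by friction wherever it is left.
- tray: Open stainless tray, fixed, 260 (x) x 200 (y) x 30 mm outside, walls 3 mm, rim 33 mm high, floor 3 mm over the bench. Origin: centre of its underside; x along its length. It stands to the left or to the right of the slab.
- stirrer: White hotplate stirrer, fixed, 260 (x) x 160 (y) x 95 mm, two knobs in front. Origin: centre of its underside. It stands on the side where the tray does not.
- weigh_bottle_center (a point): Lidded glass weighing bottle, 50 mm across, 40 tall, loose, in front of the slab between the wedges. Point: 20 mm up.
- old_foot_center (a point): Worn grey rubber foot, 32 mm across, 14 high, loose on the bench in front of the slab, nearer the robot than the weighing bottle. Point: half-way up.
- cylinder_center (a point): Slender glass measuring cylinder, tube 28 mm across, foot 58 across, 192 tall, easily tipped, loose, in front of the slab, outside the left or the right wedge. Point: 96 mm up.
- jar_center (a point): Squat glass jar with a white lid, 52 mm across, 68 tall, loose, outside the wedge on the other side. Point: half-way up.
- bubble_level_center (a point): Round spirit level, 52 mm across, 13 high, 90 g, lying loose on top of the slab. Point: half-way up.
There are look-alikes about, which are no part of the job. What is shaped like the part that bears wedge_long_center but orange is not meant. What is shaped like the part that bears wedge_short_center but purple is not meant.

How it is judged (in metres and radians):
On the way:
1. the slab stands on its front feet (height (world z) of each of foot_left, foot_right below 0.002 m), for 0.2 s.
At the end, for the whole second after the job is handed in: The slab is level on all three feet (front soles within 2 mm of the bench), and both wedges lie still on the floor of the tray, not on one another or on the rim (each wedge's middle within 50 mm of the tray's centre along it, 85 mm across it, and below 30 mm over the bench) (all of step 1 and x of wedge_long_center in the frame of tray between -0.05 and 0.05 m and y of wedge_long_center in the frame of tray between -0.085 and 0.085 m and height (world z) of each of wedge_long_center, wedge_short_center below 0.03 m and linear speed of each of wedge_long, wedge_short below 0.02 m/s and x of wedge_short_center in the frame of tray between -0.05 and 0.05 m and y of wedge_short_center in the frame of tray between -0.085 and 0.085 m and angle between slab's own z axis and vertical below 0.015 rad); the robot touches nothing.
It fails at once if the slab's front corners came more than 12 mm apart in height (angle between slab's own y axis and vertical above 1.6061 rad or angle between slab's own y axis and vertical below 1.5355 rad).
It fails at once if the slab was let drop (faster than 0.1 m/s) (linear speed of slab above 0.1 m/s).
It fails at once if the slab was shifted from its place by more than 15 mm (distance of slab from where it was at the start of the episode above 0.017 m or distance of any of foot_left, foot_right from where it was at the start of the episode above 0.02 m).
It fails at once if a bystander on the bench was moved by more than 20 mm (distance of any of weigh_bottle_center, old_foot_center, cylinder_center, jar_center from where it was at the start of the episode above 0.02 m).
It fails at once if the spirit level slid or fell off the slab (distance of bubble_level_center from where it was at the start of the episode above 0.03 m).
It also fails if it takes over 72 s, if anything falls off the work surface, if the arm or the gripper's body presses on something with over 40 N, if the wrist force passes 120 N, or if a joint passes its speed limit or range.

### The arm

A 6-joint arm with a two-finger parallel gripper is mounted at the origin on the work surface. World frame = base frame: x ahead of the robot, y to its left, z up, the work surface at z = 0. Lengths are in m, angles in degrees, forces in N, time in s.
With the tool pointing down it reaches from about 0.35 to 0.875 m from the base axis. Payload 4.2 kg.
Tool frame: the origin (TCP) lies at the very end of the fingers, on their centre line; the grasp point (between the pads) lies 19 mm behind it (r.grip_point_offset is the distance from the TCP to the grasp point, in m); z points along the fingers, y is the line along which they close (so a half turn about z gives the same grasp; the last joint's range is limited). The gripper opens to 87 mm and grips with 3 to 60 N. Pads are 19 mm wide; open, the fingers measure 117 mm over their backs; the gripper's body (75 mm by 190 mm) begins 51 mm behind the grasp point.
Start: joints at [-56.345, 22.042, 0.453, 0, -68.411, -14.817], TCP at [0.202, -0.591, 0.223] pointing down, gripper open.
Joint ranges: [-179.83, 179.83], [-69.29, 118.12], [-61.27, 80.66], [-181.25, 117.63], [-171.15, -9.14], [-177.46, 177.46]. Speed limits (degrees/s): [159.86, 159.86, 180, 180, 180, 180].

### API

Orientations are given as a 3x3 rotation matrix whose columns are the frame's x, y, z axes.
In Python, from station import r, cams gives the robot as it stands. The module is installed in compiled form; this text tells all that it offers.
- The arm moves only by the shell command python3 -m handwheel 'ROWS'. ROWS is JSON, a list that holds one entry, the list of rows, each a list of 7 numbers: the turn, a rotation vector about the tool's x, y, z in units of 6 degrees (1.0 is 6 degrees), then the shift along the tool's x, y, z in m, then the finger opening in m, from 0 to 0.087. In form: [[[ax, ay, az, x, y, z, jaw], ...]]. A call has 1 to 12 rows; each row shifts and turns the commanded pose from where the row before left it, along the tool's axes as they then stand; what a row does not reach is not made up. A row lasts 1/10 s, in which the tool goes at most 50 mm and 8.59 degrees, less where a joint would pass 70% of its speed; a pose out of reach is approached as far as the arm can. A call with a gripper value outside its range is refused whole. The fingers move at their own pace and stop on an object; the grip force is fixed at half the most. Time passes only in rows, so rows that do not move let the fingers close. It gives the time, the measured TCP pose, the force, the opening and the grip force at its end, in the units of the state.
- r.sense(): the state, without advancing time (a new reading comes with each control period).
- cams.capture(name): name is "scene" or "top" or "wrist"; returns the picture (384x512x3 uint8, red, green, blue); there is no depth.
- cams.get_calibration(name): a dict with "camera_matrix" (3x3 intrinsics, pixels), "rvec" (rotation vector, rad) and "tvec" (3), from world to camera coordinates, as OpenCV has them; the wrist camera has in their place "T_tool_cam" (4x4, takes a point from camera to tool coordinates, whose origin is the TCP and whose axes are the flange's). Camera axes: x right, y down, z forward; pixel columns grow to the right and rows downward; lengths in m; the calibration is good to about 2 mm. A picture is of the moment at which its call begins: read the wrist's pose just before it. get_calibration takes no time and is no camera call.
- r.finish_job(): hands the job in; it is judged then, once.
The state is a dict: "time_s": time; "joints": joint angles; "joint_velocities": joint speeds; "effort": joint torques, N m; "tcp_pos": TCP position; "ee_rot": TCP orientation; "wrist_force": force on the tool from outside, world axes, zero at the start; "moment": the same for the moment, N m; "gripper_width": opening from 0.0 (shut) to 1.0 (fully open); "gripper_force": force on a finger pad.
Only numpy, scipy, OpenCV 4.12 (cv2) and the standard library are available. Lean on these libraries where they do the work, as an engineer would, in place of code of your own. Each camera call takes 0.05 s, during which the arm holds its last target. There are 200 camera calls.

## Working session

There is one attempt and no reset: what is moved stays moved. The work goes in short steps, Python scripts to look and compute and a shell command to move; the robot and the scene stay as the last step left them, time stands still between calls to the robot, and variables do not carry over. Pictures are saved under pics/ and viewed, at most 12 in all, crops included, and the job is handed in when it is done.

```bash
mkdir -p pics; python3 - <<'E'
from station import r,cams
import cv2,numpy as np
for n in("scene","top"):
    cv2.imwrite(f"pics/{n}0.png",cams.capture(n)[:,:,::-1])
    c=cams.get_calibration(n);R=cv2.Rodrigues(np.array(c["rvec"]))[0]
    print(n,np.round(c["camera_matrix"],1).tolist(),np.round(-R.T@np.array(c["tvec"]).ravel(),3),np.round(R,3).tolist())
s=r.sense();print(s["time_s"],s["tcp_pos"],np.round(s["ee_rot"],3).tolist(),s["wrist_force"],r.grip_point_offset)
print(cams.get_calibration("wrist"))
E
```

```text
scene [[385.0, 0.0, 251.4], [0.0, 385.0, 194.9], [0.0, 0.0, 1.0]] [ 1.23  -0.11   0.861] [[0.165, 0.986, 0.017], [0.732, -0.111, -0.673], [-0.661, 0.124, -0.74]]
top [[366.9, 0.0, 258.5], [0.0, 366.9, 189.7], [0.0, 0.0, 1.0]] [ 0.457 -0.013  0.966] [[0.015, -1.0, -0.021], [-0.997, -0.013, -0.073], [0.072, 0.022, -0.997]]
0.1 [ 0.20164777 -0.59100282  0.22157294] [[-0.946, -0.323, -0.001], [-0.323, 0.946, 0.002], [0.0, 0.002, -1.0]] [-0.09139399 -0.49925587  0.29514347] 0.0187
{'camera_matrix': array([[343.65131001,   0.        , 255.90538472],
       [  0.        , 343.65131001, 193.1884412 ],
       [  0.        ,   0.        ,   1.        ]]), 'T_tool_cam': array([[-5.27451288e-04, -9.54425133e-01, -2.98449975e-01,
         8.19056319e-02],
       [ 9.99999810e-01, -4.07888916e-04, -4.62897526e-04,
         1.40154621e-03],
       [ 3.20066596e-04, -2.98450163e-01,  9.54425166e-01,
        -1.61584012e-01],
       [ 0.00000000e+00,  0.00000000e+00,  0.00000000e+00,
         1.00000000e+00]])}
```

View pics/top0.png

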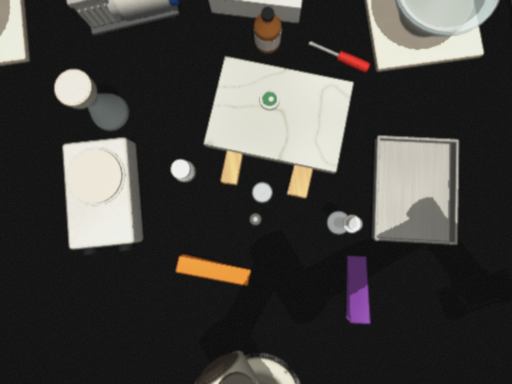

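View pics/scene0.png

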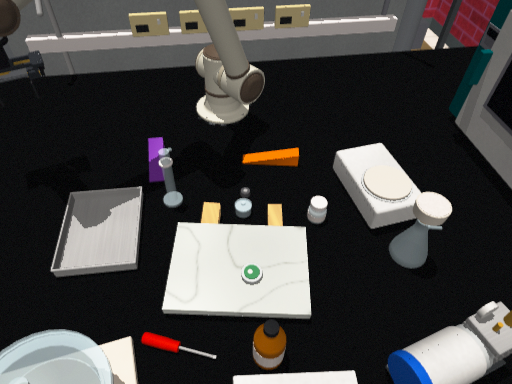

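The top view shows the long, narrow wedge on the left (232,167) and the short, wide one on the right (300,181). The tray is at (417,190). The cylinder foot is at (338,222), between the right wedge and the tray. The bottle is at (262,192), the old foot at (255,219), the jar at (182,170) and the spirit level at (269,99). The orange and purple wedges are decoys. The scene view agrees.

```bash
cat > h.py <<'E'
from station import r,cams
import cv2,numpy as np
def cal(n,s=None):
    c=cams.get_calibration(n);K=np.array(c["camera_matrix"])
    if n=="wrist":
        s=s or r.sense();T=np.array(c["T_tool_cam"]);E=np.array(s["ee_rot"])
        return K,(E@T[:3,:3]).T,np.array(s["tcp_pos"])+E@T[:3,3]
    R=cv2.Rodrigues(np.array(c["rvec"]))[0];return K,R,-R.T@np.array(c["tvec"]).ravel()
def ray(C,px,z):
    K,R,o=C;d=R.T@np.linalg.inv(K)@np.array([px[0],px[1],1.]);return o+d*(z-o[2])/d[2]
def proj(C,p):
    K,R,o=C;q=K@R@(np.array(p)-o);return q[:2]/q[2]
def wood(im):
    h=cv2.cvtColor(im,cv2.COLOR_RGB2HSV);return cv2.inRange(h,(10,60,90),(26,190,255))
def quads(m,amin=200):
    out=[]
    for c in cv2.findContours(m,cv2.RETR_EXTERNAL,cv2.CHAIN_APPROX_NONE)[0]:
        if cv2.contourArea(c)>amin:
            out.append((cv2.contourArea(c),cv2.approxPolyDP(c,0.04*cv2.arcLength(c,True),True)[:,0].tolist(),cv2.minAreaRect(c)))
    return out
E
python3 - <<'E'
from h import *
im=cv2.imread("pics/top0.png")[:,:,::-1].copy();C=cal("top")
for a,q,b in quads(wood(im)): print("wood",a,q,[np.round(ray(C,p,.047)[:2],3).tolist() for p in q],b)
h=cv2.cvtColor(im,cv2.COLOR_RGB2HSV)
m=cv2.inRange(h,(0,0,150),(180,60,255));m=cv2.morphologyEx(m,cv2.MORPH_CLOSE,np.ones((5,5)))
for a,q,b in quads(m,3000): print("white",a,q,[np.round(ray(C,p,.045)[:2],3).tolist() for p in q])
m=cv2.inRange(h,(0,0,70),(180,60,255))
for a,q,b in quads(m,3000): print("grey",a,q,[np.round(ray(C,p,.033)[:2],3).tolist() for p in q])
for n,p,z in(("bottle",(262,192),.04),("foot",(255,219),.014),("cylfoot",(338,222),.01),("cyltop",(354,224),.192),("jar",(181,169),.068),("level",(269,99),.055),("tray rim",(376,137),.033),("",(459,138),.033),("",(457,243),.033),("",(375,240),.033)): print(n,np.round(ray(C,p,z),3))
E
```

```text
wood 1122.0 [[175, 269], [238, 284], [250, 273], [188, 255]] [[0.324, 0.212], [0.29, 0.055], [0.317, 0.025], [0.359, 0.181]] ((212.7692108154297, 269.65386962890625), (74.3280029296875, 19.023263931274414), 11.309932708740234)
wood 583.0 [[294, 165], [287, 194], [306, 197], [312, 169]] [[0.587, -0.081], [0.514, -0.064], [0.507, -0.112], [0.578, -0.126]] ((299.5765075683594, 180.90589904785156), (20.608394622802734, 31.23798942565918), 12.52880859375)
wood 527.5 [[227, 150], [220, 180], [236, 184], [242, 154]] [[0.624, 0.089], [0.547, 0.105], [0.537, 0.064], [0.614, 0.051]] ((231.21153259277344, 167.4423065185547), (17.45433235168457, 33.33973693847656), 11.309932708740234)
wood 431.5 [[259, 14], [256, 32], [275, 38], [257, 37], [275, 39], [279, 18], [265, 23]] [[0.982, 0.013], [0.934, 0.02], [0.918, -0.029], [0.92, 0.017], [0.915, -0.029], [0.972, -0.039], [0.958, -0.003]] ((267.5, 27.5), (27.0, 25.0), 90.0)
white 6608.0 [[124, 138], [63, 146], [72, 248], [133, 241]] [[0.652, 0.354], [0.63, 0.511], [0.371, 0.474], [0.391, 0.32]]
white 5466.0 [[379, 136], [375, 238], [424, 197], [447,
[... 486 characters left out ...]
[0.635, 0.521], [0.367, 0.483], [0.398, 0.302]]
grey 8626.5 [[378, 135], [374, 239], [456, 243], [458, 140]] [[0.669, -0.296], [0.405, -0.284], [0.398, -0.487], [0.658, -0.498]]
grey 12361.5 [[225, 56], [203, 143], [335, 172], [353, 82]] [[0.875, 0.101], [0.644, 0.153], [0.573, -0.186], [0.808, -0.233]]
grey 7320.5 [[376, 69], [482, 55], [499, 0], [365, 0]] [[0.843, -0.293], [0.882, -0.565], [1.03, -0.613], [1.029, -0.265]]
bottle [ 0.519 -0.001  0.04 ]
foot [0.45  0.016 0.014]
cylfoot [ 0.446 -0.198  0.01 ]
cyltop [ 0.444 -0.196  0.192]
jar [0.571 0.2   0.068]
level [ 0.754 -0.016  0.055]
tray rim [ 0.664 -0.291  0.033]
 [ 0.664 -0.501  0.033]
 [ 0.398 -0.49   0.033]
 [ 0.402 -0.286  0.033]
```

```bash
python3 -m handwheel '[[[0,0,1.28,0,0,-0.01,0.087],[0,0,1.28,0,0,-0.01,0.087],[0,0,1.28,0,0,-0.01,0.087],[0,0,1.28,0,0,0,0.087],[0,0,0,-0.013,0.048,0,0.087],[0,0,0,-0.013,0.048,0,0.087],[0,0,0,-0.013,0.048,0,0.087],[0,0,0,-0.013,0.048,0,0.087],[0,0,0,-0.013,0.048,0,0.087],[0,0,0,-0.013,0.048,0,0.087],[0,0,0,-0.013,0.048,0,0.087],[0,0,0,-0.013,0.048,0,0.087]]]'
python3 -c "
from station import r;import numpy as np;s=r.sense();print(s['time_s'],s['tcp_pos'],np.round(s['ee_rot'],3).tolist())"
```

```text
time_s: 1.3
tcp_pos: [0.3829, -0.2352, 0.2525]
ee_rot: [[-0.979, 0.206, 0.0], [0.206, 0.979, 0.0], [-0.0, 0.0, -1.0]]
wrist_force: [0.3, 0.2, 0.4]
gripper_width: 1.0
gripper_force: 0.0
1.3 [ 0.38290886 -0.23515639  0.2524561 ] [[-0.979, 0.206, 0.0], [0.206, 0.979, 0.0], [-0.0, 0.0, -1.0]]
```

```bash
python3 -m handwheel '[[[0,0,0,-0.0137,0.0478,0,0.07],[0,0,0,-0.0137,0.0478,0,0.07],[0,0,0,-0.0137,0.0478,0,0.07],[0,0,0,-0.0137,0.0478,0,0.07],[0,0,0,-0.0137,0.0478,0,0.07],[0,0,0,0,0,0,0.07],[0,0,0,0,0,0,0.07]]]'
python3 - <<'E'
from h import *
s=r.sense();im=cams.capture("wrist");cv2.imwrite("pics/w1.png",im[:,:,::-1]);C=cal("wrist",s)
for a,q,b in quads(wood(im)): print("wood",a,q,[np.round(ray(C,p,.047)[:2],4).tolist() for p in q],b)
E
```

```text
time_s: 2.0
tcp_pos: [0.4988, -0.0163, 0.2518]
ee_rot: [[-0.979, 0.204, -0.002], [0.204, 0.979, -0.0], [0.002, -0.001, -1.0]]
wrist_force: [-0.1, -1.3, -0.0]
gripper_width: 0.803
gripper_force: 0.0
wood 4648.0 [[511, 342], [191, 362]] [[0.7938, 0.2594], [0.7406, -0.153]] ((350.998046875, 351.6855163574219), (20.414690017700195, 320.1194152832031), 89.63966369628906)
wood 261.5 [[104, 272], [91, 303], [97, 326]] [[0.5899, -0.2208], [0.6279, -0.251], [0.6617, -0.2552]] ((96.872314453125, 298.7984619140625), (11.260414123535156, 54.30515670776367), 3.1798300743103027)
wood 578.5 [[400, 271], [414, 314], [400, 316], [414, 327], [421, 299], [414, 276]] [[0.661, 0.1278], [0.7256, 0.14], [0.725, 0.1226], [0.7451, 0.1386], [0.7054, 0.15], [0.6713, 0.1438]] ((409.8088073730469, 298.51470947265625), (57.445674896240234, 22.241981506347656), 85.60128784179688)
wood 2787.0 [[182, 181], [178, 233], [187, 246], [221, 244], [221, 181]] [[0.4995, -0.0986], [0.5588, -0.1198], [0.577, -0.114], [0.5826, -0.0743], [0.5083, -0.0565]] ((197.5, 213.0), (66.0, 47.0), 90.0)
wood 2346.5 [[359, 174], [329, 185], [328, 231], [350, 245], [364, 239], [370, 185]] [[0.5314, 0.0937], [0.5372, 0.0597], [0.5918, 0.0507], [0.6146, 0.0734], [0.6103, 0.0903], [0.5464, 0.1042]] ((348.8385009765625, 209.3284454345703), (41.132633209228516, 71.24002838134766), 1.7357045412063599)
```

View pics/w1.png

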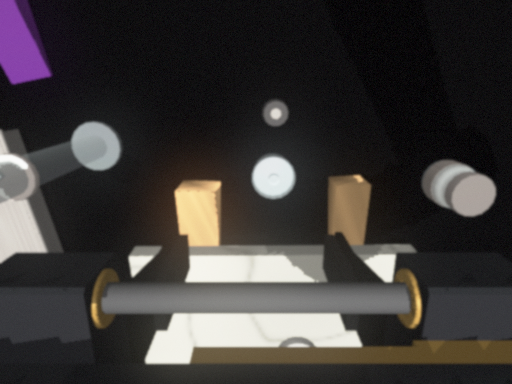

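The wrist view is upside down, with the robot side at the top. The short wedge's thick-end top edge runs along row 190, columns 177–221. The long wedge's runs along row 184, columns 330–370. The bottle is at (273,177), the old foot at (276,112), the cylinder foot at (96,146) and the jar lid at (470,193). The slab's front edge is around row 246.

```bash
python3 - <<'E'
from h import *
s=r.sense();C=cal("wrist",s);im=cv2.imread("pics/w1.png")[:,:,::-1].copy();m=wood(im)
def rowext(y,a,b):
    x=np.where(m[y,a:b]>0)[0]+a;return x.min(),x.max()+1
def edge(rows,a,b,side,h0,sl):
    P=[]
    for y in rows:
        px=(rowext(y,a,b)[side],y+.5);z=h0
        for _ in range(6):
            p=ray(C,px,z)
            z=h0-sl*(0 if not P else np.linalg.norm(p[:2]-P[0][:2]))
        P.append(p)
    return np.array(P)
for nm,rows,a,b,side,h0,sl,w,L in(("short",range(192,226,3),160,235,0,.0486,.275,.046,.155),("long",range(187,236,4),322,380,1,.0456,.22,.038,.18)):
    P=edge(rows,a,b,side,h0,sl);vx,vy,x0,y0=cv2.fitLine(P[:,:2].astype(np.float32),cv2.DIST_HUBER,0,.01,.01).ravel()
    if vx<0: vx,vy=-vx,-vy
    print(nm,[rowext(y,a,b) for y in (rows[0],rows[4],rows[-1])],"yaw",np.degrees(np.arctan2(vy,vx)),"P0",P[0],P[-1])
for y in(183,186,189,191,195): print(y,rowext(y,160,235),im[y,200].tolist(), im[y,345].tolist(),rowext(y,322,380))
for n,p,z in(("slab edge R",(133,246),.053),("slab edge L",(412,246),.053),("short top L",(177,190),.0486),("short top R",(221,190),.0486),("long top L",(370,184),.0456),("long R",(330,185),.0456),("cylfoot",(96,146),.008),("jar",(470,193),.068),("bottle",(273,177),.04),("old",(276,112),.014)): print(n,np.round(ray(C,p,z),4))
E
```

```text
short [(np.int64(174), np.int64(221)), (np.int64(175), np.int64(221)), (np.int64(177), np.int64(221))] yaw -13.983677 P0 [ 0.50969193 -0.11146394  0.0486    ] [ 0.55297507 -0.12304509  0.03627867]
long [(np.int64(329), np.int64(371)), (np.int64(329), np.int64(369)), (np.int64(344), np.int64(365))] yaw -8.301686 P0 [0.5500005  0.10436133 0.0456    ] [0.61415019 0.0946849  0.03132756]
183 (np.int64(180), np.int64(222)) [178, 143, 101] [135, 109, 77] (np.int64(330), np.int64(369))
186 (np.int64(178), np.int64(222)) [190, 152, 109] [152, 123, 87] (np.int64(329), np.int64(371))
189 (np.int64(175), np.int64(221)) [227, 185, 130] [152, 123, 86] (np.int64(329), np.int64(371))
191 (np.int64(174), np.int64(221)) [242, 208, 146] [153, 123, 88] (np.int64(329), np.int64(370))
195 (np.int64(174), np.int64(221)) [248, 221, 158] [154, 126, 88] (np.int64(329), np.int64(370))
slab edge R [ 0.5612 -0.1742  0.053 ]
slab edge L [0.6273 0.141  0.053 ]
short top L [ 0.5076 -0.1074  0.0486]
short top R [ 0.5176 -0.0596  0.0486]
long top L [0.5457 0.1037 0.0456]
long R [0.5377 0.06   0.0456]
cylfoot [ 0.4452 -0.1987  0.008 ]
jar [0.5694 0.1994 0.068 ]
bottle [ 5.171e-01 -3.000e-04  4.000e-02]
old [0.45   0.0174 0.014 ]
```

```bash
python3 -m handwheel '[[[0,0,0.28,0,0,0,0.07],[0,0,0,-0.031,-0.034,0.02,0.07],[0,0,0,-0.0304,-0.0335,0.04,0.07],[0,0,0,0,0,0.05,0.07],[0,0,0,0,0,0.05,0.07],[0,0,0,0,0,0,0.07],[0,0,0,0,0,0,0.07]]]'
python3 - <<'E'
from h import *
s=r.sense();im=cams.capture("wrist");cv2.imwrite("pics/w2.png",im[:,:,::-1]);print(s['tcp_pos'],np.round(s['ee_rot'],3).tolist())
E
```

```text
time_s: 2.75
tcp_pos: [0.5391, -0.0916, 0.1003]
ee_rot: [[-0.972, 0.236, -0.0], [0.236, 0.972, -0.001], [0.0, -0.001, -1.0]]
wrist_force: [1.4, -0.9, 1.2]
gripper_width: 0.807
gripper_force: 0.0
[ 0.53910305 -0.09155053  0.10033269] [[-0.972, 0.236, -0.0], [0.236, 0.972, -0.001], [0.0, -0.001, -1.0]]
```

View pics/w2.png

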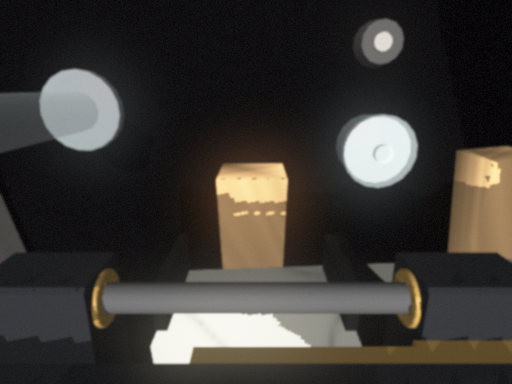

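The wedge sits square between the fingers: its centre is at column 252.5 against a tool centre of 256, and its thick end is at row 178. Lowering and gripping.

```bash
python3 -m handwheel '[[[0,0,0,-0.003,-0.002,0.045,0.07],[0,0,0,0,0,0.035,0.07],[0,0,0,0,0,0.014,0.07],[0,0,0,0,0,0,0.07],[0,0,0,0,0,0,0.03],[0,0,0,0,0,0,0.03],[0,0,0,0,0,0,0.03],[0,0,0,0,0,0,0.03]]]'
python3 - <<'E'
from h import *
s=r.sense();C=cal("wrist",s)
print(s['tcp_pos'],s['wrist_force'],s['moment'],s['gripper_force'],s['gripper_width'])
E
```

```text
time_s: 3.6
tcp_pos: [0.5417, -0.0941, 0.0071]
ee_rot: [[-0.972, 0.233, 0.001], [0.233, 0.972, -0.002], [-0.001, -0.001, -1.0]]
wrist_force: [-2.1, -9.8, 7.9]
gripper_width: 0.528
gripper_force: 15.5
[ 0.54174078 -0.0940644   0.00711457] [-2.06667815 -9.77675724  7.94090998] [-2.61311826  0.48274368 -0.08515061] 15.466895294375718 0.5280556487030886
```

```bash
python3 -m handwheel '[[[0,0,0,0,0,0,0.03],[0,0,0,0.004,0,0,0.03],[0,0,0,0.004,0,0,0.03],[0,0,0,0.004,0,0,0.03],[0,0,0,0,0,0,0.03]]]'
```

```text
time_s: 4.1
tcp_pos: [0.5339, -0.0903, 0.0072]
ee_rot: [[-0.972, 0.233, 0.009], [0.233, 0.973, -0.0], [-0.009, 0.002, -1.0]]
wrist_force: [5.6, -2.6, -0.9]
gripper_width: 0.524
gripper_force: 29.9
```

```bash
python3 -m handwheel '[[[0,0,0,0,0,0,0.07],[0,0,0,0,0,0,0.07],[0,0,0,0,0,-0.045,0.07],[0,0,0,0,0,-0.045,0.06],[0,0,0,0,0.044,0,0.06],[0,0,0,0,0.044,0,0.06],[0,0,0,0,0.044,0,0.06],[0,0,0,0,0.044,0,0.06],[0,0,-0.75,0,0,0,0.06],[0,0,0,0,0,0,0.06]]]'
python3 - <<'E'
from h import *
s=r.sense();im=cams.capture("wrist");cv2.imwrite("pics/w3.png",im[:,:,::-1]);print(s['time_s'],s['tcp_pos'],np.round(s['ee_rot'],3).tolist())
im=cams.capture("top");cv2.imwrite("pics/top1.png",im[:,:,::-1]);C=cal("top")
for a,q,b in quads(wood(im)): print("wood",a,q)
E
```

```text
time_s: 5.1
tcp_pos: [0.5704, 0.082, 0.0952]
ee_rot: [[-0.988, 0.156, -0.001], [0.156, 0.988, -0.0], [0.001, -0.0, -1.0]]
wrist_force: [-0.0, -0.2, -0.1]
gripper_width: 0.69
gripper_force: 0.0
5.1 [0.570412   0.08203853 0.09515247] [[-0.988, 0.156, -0.001], [0.156, 0.988, -0.0], [0.001, -0.0, -1.0]]
wood 551.5 [[199, 276], [247, 285], [250, 270], [223, 264]]
wood 639.5 [[293, 165], [285, 196], [304, 200], [311, 169]]
wood 2313.5 [[206, 108], [174, 129], [178, 151], [200, 164], [229, 141]]
wood 445.5 [[259, 14], [256, 32], [273, 39], [257, 37], [275, 39], [279, 18], [265, 23]]
```

View pics/w3.png

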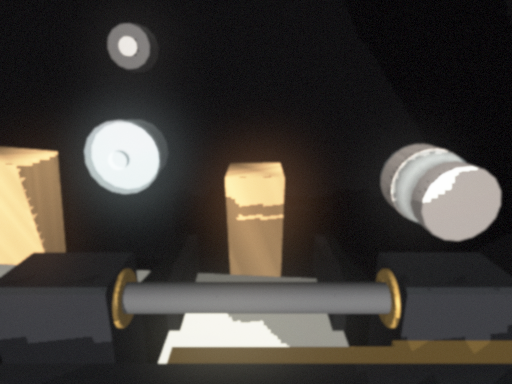

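```bash
python3 -m handwheel '[[[0,0,0,0,0,0.04,0.06],[0,0,0,0,0,0.034,0.06],[0,0,0,0,0,0.014,0.06],[0,0,0,0,0,0,0.025],[0,0,0,0,0,0,0.025],[0,0,0,0,0,0,0.025],[0,0,0,0,0,0,0.025],[0,0,0,0,0,0,0.025]]]'
python3 -m handwheel '[[[0,0,0,0.005,0,0,0.025],[0,0,0,0.005,0,0,0.025],[0,0,0,0.005,0,0,0.025],[0,0,0,0.005,0,0,0.025],[0,0,0,0,0,0,0.025],[0,0,0,0,0,0,0.025]]]'
```

```text
time_s: 6.0
tcp_pos: [0.5719, 0.0809, 0.009]
ee_rot: [[-0.988, 0.157, 0.002], [0.157, 0.988, 0.001], [-0.002, 0.001, -1.0]]
wrist_force: [0.2, -1.3, 3.6]
gripper_width: 0.436
gripper_force: 30.0
time_s: 6.6
tcp_pos: [0.5547, 0.0854, 0.0089]
ee_rot: [[-0.988, 0.156, 0.008], [0.156, 0.988, 0.002], [-0.007, 0.004, -1.0]]
wrist_force: [6.3, 0.5, -0.7]
gripper_width: 0.437
gripper_force: 30.0
```

```bash
python3 -m handwheel '[[[0,0,0,0,0,0,0.06],[0,0,0,0,0,0,0.06],[0,0,0,0,0,-0.045,0.06],[0,0,0,0,0,-0.045,0.07],[0,0,0.75,0,0,0,0.07],[0,0,0,-0.0111,-0.044,0,0.07],[0,0,0,-0.0111,-0.044,0,0.07],[0,0,0,-0.0111,-0.044,0,0.07],[0,0,0,-0.0111,-0.044,0,0.07],[0,0,0,0,0,0,0.07],[0,0,0,0,0,0,0.07]]]'
```

```text
time_s: 7.7
tcp_pos: [0.5523, -0.0985, 0.0971]
ee_rot: [[-0.971, 0.237, -0.001], [0.237, 0.971, 0.0], [0.001, -0.0, -1.0]]
wrist_force: [-1.0, -0.0, -0.8]
gripper_width: 0.801
gripper_force: 0.0
```

```bash
python3 -m handwheel '[[[0,0,0,-0.004,0.0035,0.04,0.07],[0,0,0,0,0,0.036,0.07],[0,0,0,0,0,0.014,0.07],[0,0,0,0,0,0,0.03],[0,0,0,0,0,0,0.03],[0,0,0,0,0,0,0.03],[0,0,0,0,0,0,0.03],[0,0,0,0,0,0,0.03]]]'
python3 -m handwheel '[[[0,0,0,0.005,0,0,0.03],[0,0,0,0.005,0,0,0.03],[0,0,0,0.005,0,0,0.03],[0,0,0,0.004,0,0,0.03],[0,0,0,0,0,0,0.03],[0,0,0,0,0,0,0.03]]]'
```

```text
time_s: 8.5
tcp_pos: [0.5582, -0.0956, 0.0089]
ee_rot: [[-0.972, 0.235, 0.001], [0.235, 0.972, -0.001], [-0.001, -0.0, -1.0]]
wrist_force: [-1.3, -1.7, 2.7]
gripper_width: 0.525
gripper_force: 29.9
time_s: 9.1
tcp_pos: [0.5432, -0.09, 0.009]
ee_rot: [[-0.972, 0.233, 0.009], [0.233, 0.973, 0.0], [-0.008, 0.002, -1.0]]
wrist_force: [4.8, 0.3, -1.5]
gripper_width: 0.528
gripper_force: 29.9
```

```bash
python3 -m handwheel '[[[0,0,0,0,0,0,0.07],[0,0,0,0,0,0,0.07],[0,0,0,0,0,-0.045,0.07],[0,0,0,0,0,-0.045,0.06],[0,0,0,-0.0038,0.044,0,0.06],[0,0,0,-0.0038,0.044,0,0.06],[0,0,0,-0.0038,0.044,0,0.06],[0,0,0,-0.0038,0.044,0,0.06],[0,0,-0.75,0,0,0,0.06],[0,0,0,0,0,0,0.06],[0,0,0,0,0,0,0.06]]]'
```

```text
time_s: 10.2
tcp_pos: [0.5946, 0.0766, 0.0972]
ee_rot: [[-0.987, 0.159, -0.001], [0.159, 0.987, -0.0], [0.001, -0.0, -1.0]]
wrist_force: [-0.4, -0.5, -0.2]
gripper_width: 0.692
gripper_force: 0.0
```

```bash
python3 -m handwheel '[[[0,0,0,0,0.0025,0.04,0.06],[0,0,0,0,0,0.036,0.06],[0,0,0,0,0,0.014,0.06],[0,0,0,0,0,0,0.025],[0,0,0,0,0,0,0.025],[0,0,0,0,0,0,0.025],[0,0,0,0,0,0,0.025],[0,0,0,0,0,0,0.025]]]'
python3 -m handwheel '[[[0,0,0,0.005,0,0,0.025],[0,0,0,0.005,0,0,0.025],[0,0,0,0.005,0,0,0.025],[0,0,0,0.005,0,0,0.025],[0,0,0,0.005,0,0,0.025],[0,0,0,0.005,0,0,0.025],[0,0,0,0,0,0,0.025],[0,0,0,0,0,0,0.025]]]'
```

```text
time_s: 11.0
tcp_pos: [0.597, 0.0793, 0.0094]
ee_rot: [[-0.988, 0.157, 0.003], [0.157, 0.988, 0.0], [-0.003, 0.001, -1.0]]
wrist_force: [0.1, -3.1, 5.1]
gripper_width: 0.433
gripper_force: 30.0
time_s: 11.8
tcp_pos: [0.57, 0.0858, 0.0095]
ee_rot: [[-0.988, 0.156, 0.009], [0.156, 0.988, 0.003], [-0.008, 0.004, -1.0]]
wrist_force: [5.0, 0.9, 2.8]
gripper_width: 0.434
gripper_force: 30.0
```

```bash
python3 -m handwheel '[[[0,0,0,0,0,0,0.06],[0,0,0,0,0,0,0.06],[0,0,0,0,0,-0.045,0.06],[0,0,0,0,0,-0.045,0.07],[0,0,0.75,0,0,0,0.07],[0,0,0,-0.0097,-0.0435,0,0.07],[0,0,0,-0.0097,-0.0435,0,0.07],[0,0,0,-0.0097,-0.0435,0,0.07],[0,0,0,-0.0097,-0.0435,0,0.07],[0,0,0,0,0,0,0.07],[0,0,0,0,0,0,0.07]]]'
```

```text
time_s: 12.9
tcp_pos: [0.562, -0.0951, 0.0969]
ee_rot: [[-0.971, 0.237, -0.002], [0.237, 0.971, 0.0], [0.002, -0.0, -1.0]]
wrist_force: [0.1, -0.1, -0.6]
gripper_width: 0.804
gripper_force: 0.0
```

```bash
python3 -m handwheel '[[[0,0,0,0,0,0.04,0.07],[0,0,0,0,0,0.036,0.07],[0,0,0,0,0,0.014,0.07],[0,0,0,0,0,0,0.03],[0,0,0,0,0,0,0.03],[0,0,0,0,0,0,0.03],[0,0,0,0,0,0,0.03],[0,0,0,0,0,0,0.03]]]'
python3 -m handwheel '[[[0,0,0,0.005,0,0,0.03],[0,0,0,0.005,0,0,0.03],[0,0,0,0.005,0,0,0.03],[0,0,0,0.005,0,0,0.03],[0,0,0,0.005,0,0,0.03],[0,0,0,0,0,0,0.03],[0,0,0,0,0,0,0.03]]]'
python3 - <<'E'
from h import *
im=cams.capture("scene");cv2.imwrite("pics/sc1.png",cv2.resize(im[170:330,130:340,::-1],None,fx=3,fy=3))
E
```

```text
time_s: 13.7
tcp_pos: [0.5636, -0.0947, 0.0089]
ee_rot: [[-0.972, 0.235, 0.002], [0.235, 0.972, -0.001], [-0.002, -0.0, -1.0]]
wrist_force: [-0.3, -3.8, 3.1]
gripper_width: 0.525
gripper_force: 29.9
time_s: 14.4
tcp_pos: [0.5408, -0.0878, 0.0089]
ee_rot: [[-0.972, 0.234, 0.005], [0.234, 0.972, 0.0], [-0.004, 0.002, -1.0]]
wrist_force: [2.2, 2.3, 4.7]
gripper_width: 0.529
gripper_force: 29.9
```

View pics/sc1.png

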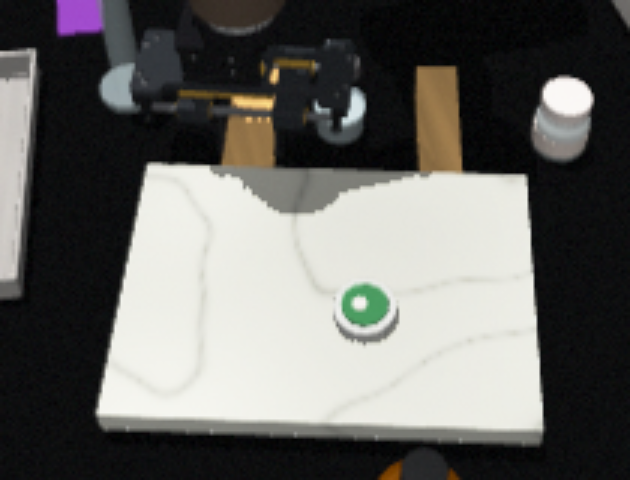

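The slab is sinking level and the spirit level, bottle and jar are in place. Next, the left (long) wedge.

```bash
python3 -m handwheel '[[[0,0,0,0,0,0,0.07],[0,0,0,0,0,0,0.07],[0,0,0,0,0,-0.045,0.07],[0,0,0,0,0,-0.045,0.06],[0,0,0,-0.0062,0.045,0,0.06],[0,0,0,-0.0062,0.045,0,0.06],[0,0,0,-0.0062,0.045,0,0.06],[0,0,0,-0.0062,0.045,0,0.06],[0,0,-0.75,0,0,0,0.06],[0,0,0,0,0,0,0.06],[0,0,0,0,0,0,0.06]]]'
```

```text
time_s: 15.55
tcp_pos: [0.604, 0.0803, 0.0966]
ee_rot: [[-0.987, 0.16, -0.003], [0.16, 0.987, -0.001], [0.003, -0.001, -1.0]]
wrist_force: [-1.4, 0.0, -0.7]
gripper_width: 0.689
gripper_force: 0.0
```

```bash
python3 -m handwheel '[[[0,0,0,0,0,0.04,0.06],[0,0,0,0,0,0.036,0.06],[0,0,0,0,0,0.015,0.06],[0,0,0,0,0,0,0.025],[0,0,0,0,0,0,0.025],[0,0,0,0,0,0,0.025],[0,0,0,0,0,0,0.025],[0,0,0,0,0,0,0.025]]]'
python3 -m handwheel '[[[0,0,0,0.004,0,0,0.025],[0,0,0,0.005,0,0,0.025],[0,0,0,0.005,0,0,0.025],[0,0,0,0.005,0,0,0.025],[0,0,0,0.004,0,0,0.025],[0,0,0,0.003,0,0,0.025],[0,0,0,0,0,0,0.025]]]'
```

```text
time_s: 16.35
tcp_pos: [0.6059, 0.0804, 0.0081]
ee_rot: [[-0.988, 0.157, 0.002], [0.157, 0.988, -0.0], [-0.002, 0.0, -1.0]]
wrist_force: [0.2, -4.0, 3.6]
gripper_width: 0.434
gripper_force: 30.0
time_s: 17.05
tcp_pos: [0.5811, 0.086, 0.0081]
ee_rot: [[-0.988, 0.157, 0.005], [0.157, 0.988, 0.002], [-0.004, 0.002, -1.0]]
wrist_force: [2.6, 1.3, 6.0]
gripper_width: 0.437
gripper_force: 30.0
```

```bash
python3 -m handwheel '[[[0,0,0,0.005,0,0,0.025],[0,0,0,0.008,0,0,0.025],[0,0,0,0.01,0,0,0.025],[0,0,0,0.01,0,0,0.025],[0,0,0,0.01,0,0,0.025],[0,0,0,0.005,0,0,0.025],[0,0,0,0,0,0,0.025],[0,0,0,0,0,-0.005,0.025],[0,0,0,0,0,-0.02,0.025],[0,0,0,0,0,-0.03,0.025],[0,0,0,0,0,-0.03,0.025],[0,0,0,0,0,0,0.025]]]'
python3 - <<'E'
from h import *
s=r.sense();C=cal("top");im=cams.capture("top");cv2.imwrite("pics/top2.png",cv2.resize(im[40:280,150:470,::-1],None,fx=2,fy=2))
print(np.round(proj(C,s['tcp_pos']),1))
h=cv2.cvtColor(im,cv2.COLOR_RGB2HSV);m=cv2.inRange(h,(0,0,140),(180,60,255))
for a,q,b in quads(m,9000): print(q)
E
```

```text
time_s: 18.25
tcp_pos: [0.5332, 0.0932, 0.0947]
ee_rot: [[-0.988, 0.157, 0.005], [0.157, 0.988, 0.002], [-0.004, 0.003, -1.0]]
wrist_force: [1.1, 0.2, -0.5]
gripper_width: 0.43
gripper_force: 30.0
[222.2 183.9]
[[124, 138], [63, 145], [61, 367], [127, 341]]
[[225, 57], [206, 136], [333, 173], [352, 83]]
```

View pics/top2.png

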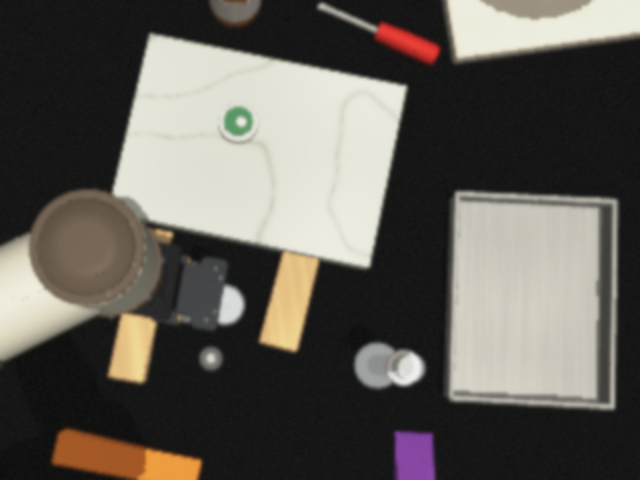

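```bash
python3 -m handwheel '[[[0,0,0,0,0,-0.05,0.025],[0,0,0,0,0,-0.05,0.025],[0,0,0,0,0,-0.05,0.025],[0,0,-0.6,0,0,0,0.025],[0,0,-0.6,0,-0.02,0,0.025],[0,0,0,-0.0027,-0.046,0,0.025],[0,0,0,-0.0027,-0.046,0,0.025],[0,0,0,-0.0027,-0.046,0,0.025],[0,0,0,-0.0027,-0.046,0,0.025],[0,0,0,-0.0027,-0.046,0,0.025],[0,0,0,-0.0027,-0.046,0,0.025],[0,0,0,-0.0027,-0.046,0,0.025]]]'
python3 -m handwheel '[[[0,0,0,-0.0027,-0.046,0,0.025],[0,0,0,-0.0027,-0.046,0,0.025],[0,0,0,-0.0027,-0.046,0,0.025],[0,0,0,0,-0.046,0,0.025],[0,0,0,0,0,0,0.025],[0,0,0,0,0,0,0.025]]]'
python3 - <<'E'
from h import *
im=cams.capture("wrist");cv2.imwrite("pics/w4.png",im[:,:,::-1])
E
```

```text
time_s: 19.5
tcp_pos: [0.5369, -0.2508, 0.2388]
ee_rot: [[-0.999, 0.033, -0.005], [0.033, 0.999, 0.003], [0.005, 0.002, -1.0]]
wrist_force: [0.5, -0.2, -1.7]
gripper_width: 0.436
gripper_force: 30.0
time_s: 20.1
tcp_pos: [0.5392, -0.434, 0.2377]
ee_rot: [[-0.999, 0.035, -0.005], [0.035, 0.999, 0.004], [0.005, 0.004, -1.0]]
wrist_force: [-0.3, 0.4, -1.5]
gripper_width: 0.43
gripper_force: 30.0
```

View pics/w4.png

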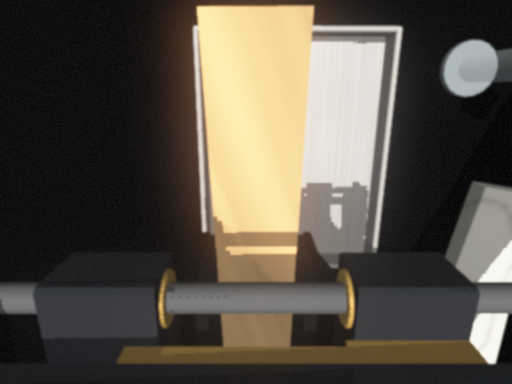

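The wedge is held over the tray's right half. Its thick-end top edge is at row 10, columns 199–312. The tray's near rim corners are at (194,28) and (400,28).

```bash
python3 - <<'E'
from h import *
s=r.sense();C=cal("wrist",s)
for p in((194,29),(400,29),(205,232),(375,247)): print(p,np.round(ray(C,p,.033),4))
for p in((199,11),(312,12)): print(p,np.round(ray(C,p,s['tcp_pos'][2]-.008+.0456),4))
print(s['tcp_pos'])
E
```

```text
(194, 29) [ 0.4018 -0.4869  0.033 ]
(400, 29) [ 0.4085 -0.2858  0.033 ]
(205, 232) [ 0.6164 -0.4928  0.033 ]
(375, 247) [ 0.6425 -0.2943  0.033 ]
(199, 11) [ 0.4337 -0.4468  0.2764]
(312, 12) [ 0.4353 -0.41    0.2764]
[ 0.5397231  -0.43313579  0.23875766]
```

```bash
python3 -m handwheel '[[[0,0,0,-0.005,0,0.04,0.025],[0,0,0,-0.005,0,0.045,0.025],[0,0,0,0,0,0.045,0.025],[0,0,0,0,0,0.045,0.025],[0,0,0,0,0,0.03,0.025],[0,0,0,0,0,0.015,0.025],[0,0,0,0,0,0.006,0.025],[0,0,0,0,0,0,0.025],[0,0,0,0,0,0,0.025]]]'
```

```text
time_s: 21.05
tcp_pos: [0.5521, -0.4347, 0.0178]
ee_rot: [[-0.999, 0.032, 0.003], [0.032, 0.999, -0.002], [-0.003, -0.002, -1.0]]
wrist_force: [-0.7, -0.4, -1.3]
gripper_width: 0.433
gripper_force: 30.0
```

```bash
python3 -m handwheel '[[[0,0,0,0,0,0.005,0.025],[0,0,0,0,0,0.001,0.025],[0,0,0,0,0,0,0.05],[0,0,0,0,0,0,0.06],[0,0,0,0,0,0,0.06],[0,0,0,0,0,-0.02,0.06],[0,0,0,0,0,-0.05,0.06],[0,0,0,0,0,-0.05,0.06],[0,0,0,0,0,-0.05,0.06],[0,0,0,0,0,-0.04,0.06],[0,0,0,0,0,-0.02,0.07],[0,0,0,0,0,0,0.07]]]'
```

```text
time_s: 22.25
tcp_pos: [0.552, -0.4354, 0.2444]
ee_rot: [[-0.999, 0.032, 0.007], [0.032, 0.999, -0.005], [-0.008, -0.004, -1.0]]
wrist_force: [-0.6, -0.6, 0.1]
gripper_width: 0.773
gripper_force: 0.0
```

```bash
python3 -m handwheel '[[[0,0,0,-0.0007,0.0487,0,0.07],[0,0,0,-0.0007,0.0487,0,0.07],[0,0,0,-0.0007,0.0487,0,0.07],[0,0,0,-0.0007,0.0487,0,0.07],[0,0,0,-0.0007,0.0487,0,0.07],[0,0,0,-0.0007,0.0487,0,0.07],[0,0,0,-0.0007,0.0487,0,0.07],[0,0,0.98,0,0,0,0.07],[0,0,0.98,0,0,0,0.07],[0,0,0,0,0,0.05,0.07],[0,0,0,0,0,0.05,0.07],[0,0,0,0,0,0,0.07]]]'
python3 - <<'E'
from h import *
s=r.sense();im=cams.capture("wrist");cv2.imwrite("pics/w5.png",im[:,:,::-1]);print(s['time_s'],s['tcp_pos'],np.round(s['ee_rot'],3).tolist())
im=cams.capture("top");cv2.imwrite("pics/top3.png",im[:,:,::-1])
E
```

```text
time_s: 23.45
tcp_pos: [0.5602, -0.0936, 0.1314]
ee_rot: [[-0.971, 0.237, -0.018], [0.237, 0.971, 0.0], [0.018, -0.004, -1.0]]
wrist_force: [-1.6, -0.6, 0.5]
gripper_width: 0.804
gripper_force: 0.0
23.45 [ 0.56024534 -0.09361665  0.13137707] [[-0.971, 0.237, -0.018], [0.237, 0.971, 0.0], [0.018, -0.004, -1.0]]
```

View pics/w5.png

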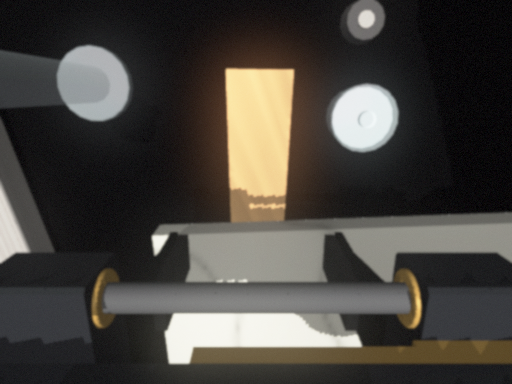

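The short wedge is centred (columns 231–287, centre about 259) and square to the tool.

```bash
python3 -m handwheel '[[[0,0,0,-0.002,0.0005,0.045,0.07],[0,0,0,0,0,0.04,0.07],[0,0,0,0,0,0,0.07],[0,0,0,0,0,0,0.07]]]'
```

```text
time_s: 23.95
tcp_pos: [0.5707, -0.0939, 0.0569]
ee_rot: [[-0.972, 0.235, 0.003], [0.235, 0.972, -0.001], [-0.003, 0.0, -1.0]]
wrist_force: [0.3, 0.1, 0.9]
gripper_width: 0.804
gripper_force: 0.0
```

```bash
python3 -m handwheel '[[[0,0,0,0.004,0,0.03,0.07],[0,0,0,0,0,0.015,0.07],[0,0,0,0,0,0.005,0.07],[0,0,0,0,0,0,0.03],[0,0,0,0,0,0,0.03],[0,0,0,0,0,0,0.03],[0,0,0,0,0,0,0.03],[0,0,0,0,0,0,0.03]]]'
python3 -m handwheel '[[[0,0,0,0.004,0,0,0.03],[0,0,0,0.004,0,0,0.03],[0,0,0,0.005,0,0,0.03],[0,0,0,0.006,0,0,0.03],[0,0,0,0.007,0,0,0.03],[0,0,0,0.007,0,0,0.03],[0,0,0,0.007,0,0,0.03],[0,0,0,0,0,0,0.03],[0,0,0,0,0,0,0.03]]]'
```

```text
time_s: 24.75
tcp_pos: [0.5654, -0.0937, 0.0058]
ee_rot: [[-0.972, 0.235, 0.001], [0.235, 0.972, -0.001], [-0.001, -0.001, -1.0]]
wrist_force: [-1.0, -4.7, 5.3]
gripper_width: 0.526
gripper_force: 29.9
time_s: 25.65
tcp_pos: [0.5265, -0.0827, 0.0058]
ee_rot: [[-0.972, 0.234, 0.002], [0.234, 0.972, 0.0], [-0.002, 0.001, -1.0]]
wrist_force: [1.8, 1.1, 8.0]
gripper_width: 0.529
gripper_force: 29.9
```

```bash
python3 -m handwheel '[[[0,0,0,0,0,-0.005,0.03],[0,0,0,0,0,-0.02,0.03],[0,0,0,0,0,-0.04,0.03],[0,0,0,0,0,-0.045,0.03],[0,0,0,0,0,-0.045,0.03],[0,0,0,0,0,-0.045,0.03],[0,0,0,0,0,-0.04,0.03],[0,0,-0.98,0,0,0,0.03],[0,0,-0.98,0,0,0,0.03],[0,0,0,0,0,0,0.03]]]'
python3 - <<'E'
from h import *
im=cams.capture("top");cv2.imwrite("pics/top4.png",im[:,:,::-1]);C=cal("top")
for a,q,b in quads(wood(im)): print("wood",a,q,[np.round(ray(C,p,.03)[:2],3).tolist() for p in q])
E
```

```text
time_s: 26.65
tcp_pos: [0.5239, -0.083, 0.2432]
ee_rot: [[-0.999, 0.033, -0.004], [0.033, 0.999, 0.001], [0.004, 0.001, -1.0]]
wrist_force: [-0.3, -0.6, -0.3]
gripper_width: 0.522
gripper_force: 29.9
wood 997.0 [[291, 198], [287, 233], [314, 236], [315, 200]] [[0.505, -0.075], [0.416, -0.066], [0.41, -0.134], [0.501, -0.136]]
wood 1259.0 [[422, 155], [421, 223], [441, 225], [437, 157]] [[0.619, -0.408], [0.446, -0.403], [0.442, -0.452], [0.615, -0.446]]
wood 300.5 [[225, 141], [230, 196], [236, 190]] [[0.65, 0.096], [0.508, 0.081], [0.524, 0.065]]
wood 4925.0 [[328, 112], [297, 154], [311, 180], [343, 190], [372, 173], [376, 137]] [[0.729, -0.169], [0.618, -0.09], [0.552, -0.126], [0.527, -0.207], [0.572, -0.281], [0.665, -0.292]]
wood 425.5 [[259, 14], [256, 32], [276, 37], [260, 39], [275, 39], [279, 18], [265, 23]] [[0.992, 0.013], [0.942, 0.021], [0.929, -0.032], [0.923, 0.01], [0.924, -0.03], [0.981, -0.04], [0.967, -0.003]]
```

```bash
python3 -m handwheel '[[[0,0,0,-0.007,-0.0445,0,0.03],[0,0,0,-0.007,-0.0445,0,0.03],[0,0,0,-0.007,-0.0445,0,0.03],[0,0,0,-0.007,-0.0445,0,0.03],[0,0,0,-0.007,-0.0445,0,0.03],[0,0,0,-0.007,-0.0445,0,0.03],[0,0,0,0,0,0.045,0.03],[0,0,0,0,0,0.045,0.03],[0,0,0,0,0,0.04,0.03],[0,0,0,0,0,0.03,0.03],[0,0,0,0,0,0,0.03],[0,0,0,0,0,0,0.03]]]'
python3 - <<'E'
from h import *
im=cams.capture("wrist");cv2.imwrite("pics/w6.png",im[:,:,::-1])
E
```

```text
time_s: 27.9
tcp_pos: [0.559, -0.3516, 0.0841]
ee_rot: [[-0.999, 0.033, -0.002], [0.033, 0.999, 0.0], [0.002, 0.0, -1.0]]
wrist_force: [0.1, -1.4, -0.1]
gripper_width: 0.523
gripper_force: 29.9
```

View pics/w6.png

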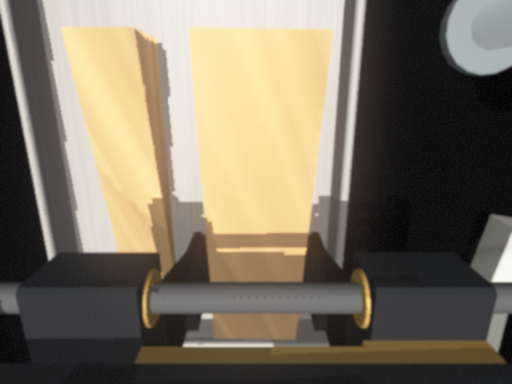

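The long wedge lies flat in the tray at columns 65–170. The short one hangs beside it, inside the left wall, with a clear gap. Setting it down.

```bash
python3 -m handwheel '[[[0,0,0,0,0,0.03,0.03],[0,0,0,0,0,0.025,0.03],[0,0,0,0,0,0.013,0.03],[0,0,0,0,0,0.003,0.03],[0,0,0,0,0,0,0.03],[0,0,0,0,0,0,0.03]]]'
```

```text
time_s: 28.55
tcp_pos: [0.5605, -0.3521, 0.0154]
ee_rot: [[-0.999, 0.032, 0.003], [0.032, 0.999, -0.001], [-0.003, -0.001, -1.0]]
wrist_force: [0.4, 0.3, -0.9]
gripper_width: 0.525
gripper_force: 29.9
```

```bash
python3 -m handwheel '[[[0,0,0,0,0,0.004,0.03],[0,0,0,0,0,0.0015,0.03],[0,0,0,0,0,0,0.055],[0,0,0,0,0,0,0.062],[0,0,0,0,0,0,0.062],[0,0,0,0,0,-0.02,0.062],[0,0,0,0,0,-0.05,0.062],[0,0,0,0,0,-0.05,0.062],[0,0,0,0,0,-0.05,0.062],[0,0,0,0,0,-0.05,0.062],[0,0,0,0,0,0,0.062],[0,0,0,0,0,0,0.062]]]'
python3 - <<'E'
from h import *
im=cams.capture("scene");cv2.imwrite("pics/sc2.png",cv2.resize(im[130:340,30:370,::-1],None,fx=2.3,fy=2.3))
im=cams.capture("top");C=cal("top");a=cv2.imread("pics/top0.png")[:,:,::-1]
for a_,q,b in quads(wood(im)): print("wood",a_,q,[np.round(ray(C,p,.03)[:2],3).tolist() for p in q])
E
```

```text
time_s: 29.75
tcp_pos: [0.5597, -0.3516, 0.2298]
ee_rot: [[-0.999, 0.033, 0.004], [0.033, 0.999, -0.001], [-0.004, -0.001, -1.0]]
wrist_force: [-0.4, -0.2, -1.0]
gripper_width: 0.717
gripper_force: 0.0
wood 399.5 [[372, 288], [441, 320], [428, 305]] [[0.283, -0.279], [0.209, -0.447], [0.244, -0.416]]
wood 271.5 [[232, 266], [230, 282], [247, 285], [250, 270]] [[0.331, 0.072], [0.291, 0.076], [0.285, 0.033], [0.322, 0.026]]
wood 377.5 [[178, 257], [176, 272], [202, 276], [197, 275], [201, 261], [196, 257]] [[0.351, 0.209], [0.314, 0.213], [0.305, 0.147], [0.307, 0.16], [0.342, 0.151], [0.352, 0.164]]
wood 311.0 [[488, 73], [468, 121], [473, 124], [487, 100], [482, 93], [491, 90]] [[0.835, -0.581], [0.709, -0.526], [0.701, -0.539], [0.764, -0.576], [0.782, -0.564], [0.79, -0.587]]
wood 431.5 [[259, 14], [256, 32], [275, 38], [257, 37], [275, 39], [279, 18], [265, 23]] [[0.992, 0.013], [0.942, 0.021], [0.926, -0.03], [0.929, 0.018], [0.924, -0.03], [0.981, -0.04], [0.967, -0.003]]
```

View pics/sc2.png

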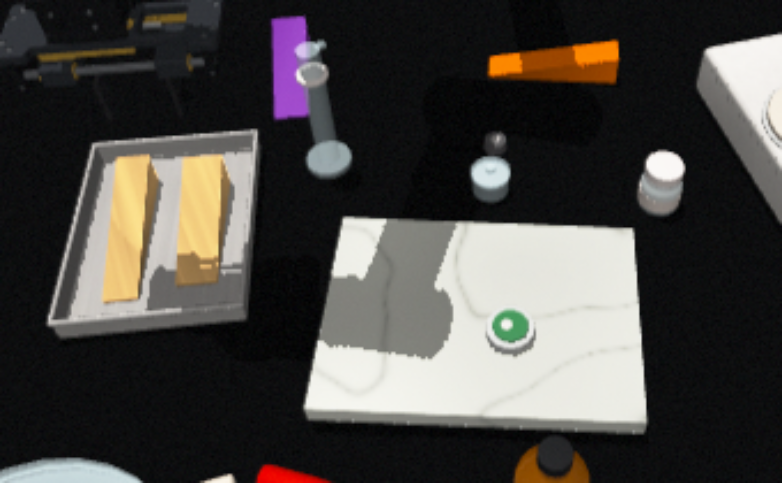

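Both wedges lie flat, side by side in the tray, with crop centres at (130,225) and (203,220). The slab is down, the bystanders are in place and the gripper is clear. Handing in.

```bash
python3 -c "
from station import r;print(r.finish_job())"
```

```text
the job is handed in; nothing more can be done
None
```

I handed the job in at about 30 s. In the last picture both wedges lie flat side by side on the tray floor, the slab looks down on its feet, and the bystanders look undisturbed. The hand-in gave back no verdict, and I did not measure the feet heights or the slab's shift directly.

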